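Load the pale ball into the boring jig

TASK

Two wooden balls lie at the feet of the two sloping gutters of the boring jig. With the fingertips, push the pale ball gently up its gutter and over the red catch to the stop plate, so that the catch springs up behind it and it stays there by itself when you let go. Only push and roll it: do not bat, grip or lift it, and leave the dark ball and the other things on the bench where they are.

Things in the scene. Friction and masses are not known exactly. Their poses are not given: they have to be found in the camera images.
- deck: Fixed sloping plywood deck of the twin-gutter boring jig. Origin on its top surface at the foot of the stop plate's face, midway between the gutters. x points up the slope (12 degrees) along the gutters, y to the left looking up the slope, z square to the deck. Positions below are in this frame, mm. Gutters run from x -235 to 0 on y = 52 (left) and y = -52 (right). The jig's place and turn differ each time.
- stop_left (a point): Point on the aluminium stop plate's face (x = 0) where the ball's middle touches, left gutter: (0, 52, 44.6). A ball against the stop has its centre 30 mm from here. The plate is 12 thick, top at z = 65; behind it are drill chucks, a green spindle head (top z = 83) and a green motor (top z = 107).
- stop_right (a point): The same point for the right gutter: (0, -52, 44.6).
- foot_left (a point): Middle of the top edge of the wooden foot strip at the low end of the left gutter: (-241, 52, 28.6). The strip is 12 thick; the deck board ends at x = -262 and the air beyond is free. The gutter is a shallow V of grey laminated boards, 68 wide, edges at z = 30; a ball lying in it has its centre at z = 44.6 and its lowest point at z = 14.6.
- foot_right (a point): The same point for the right gutter: (-241, -52, 28.6).
- catch_left (a joint): Red sprung catch in the left gutter: a bar 8 mm thick hinged at its low end (x = -90), nose pointing up the slope. 0 = sprung up, 0.54 rad = fully down. Its light spring (about 0.2 N at the nose) yields under the ball's weight as it rolls over, and lifts the catch behind it. The ball then has 2.5 mm play: let go, it rests on the nose, centre about 32.5 from the stop face.
- catch_right (a joint): The same for the catch of the right gutter.
- catch_left_nose (a point): Middle of the rounded nose (radius 4 mm) of the left catch; sprung up it is at x = -61, z = 27 mm, its top at z = 31.
- catch_right_nose (a point): The same for the right catch.
- pale_ball_center (a point): Centre of the pale (light beech) wooden ball, 60 mm in diameter, about 80 g, smooth, free to roll. It starts at the foot of one of the two gutters (left or right by chance), resting against the foot strip with its centre at about x = -209 mm in the deck frame.
- dark_ball_center (a point): Centre of the dark (walnut) wooden ball, 60 mm in diameter, about 80 g, which starts at the foot of the other gutter in the same way.
- glue_bottle: White glue bottle standing on the bench, 48 mm in diameter, 150 mm tall; origin at the centre of its foot.
- tape_measure: Red and black tape measure, 72 x 36 x 64 mm tall, standing on edge; origin at the centre of its underside.
- caliper: Steel vernier caliper lying flat, 220 mm long along its x, 11 mm high; origin at the middle of the beam's underside.
- screwdriver: Orange-handled screwdriver lying on the bench, 190 mm long along its x.
- cut_ring: Laser-cut plywood ring, 52 mm across, 6 mm thick, lying flat; origin at the centre of its underside.
- cut_cross: Laser-cut plywood cross, 56 x 56 mm, 6 mm thick, lying flat; origin at the centre of its underside.
Mind the look-alikes: they are no part of the job. What is shaped like the part that bears pale_ball_center but yellow is not meant. What is shaped like the part that bears dark_ball_center but orange is not meant.

How it is judged:
On the way:
1. the pale ball rolls over the red catch of its gutter, pressing it down (((value of joint catch_left above 0.25 rad and y of pale_ball_center in the frame of deck above 0 m) or (value of joint catch_right above 0.25 rad and y of pale_ball_center in the frame of deck below 0 m))).
At the end, for the whole second after the job is handed in: The pale ball rests in the seat at the top of its gutter, centre 26 to 37 mm from the stop plate's face (30 is touching) and 40 to 50 mm above the deck board; both catches are sprung up (within 0.1 rad); the dark ball is at the foot of its gutter, within 15 mm of where it lay (x of pale_ball_center in the frame of deck between -0.037 and -0.026 m and z of pale_ball_center in the frame of deck between 0.04 and 0.05 m and (horizontal distance between pale_ball_center and stop_left below 0.045 m or horizontal distance between pale_ball_center and stop_right below 0.045 m) and value of joint each of catch_left, catch_right below 0.1 rad and linear speed of pale_ball below 0.03 m/s and x of dark_ball_center in the frame of deck below -0.195 m and distance of dark_ball_center from where it was at the start of the episode below 0.015 m).
It fails at once if the pale ball is lifted out of its gutter (more than 14 mm off its running path) (z of pale_ball_center in the frame of deck above 0.059 m).
It fails at once if the pale ball is batted (over 0.8 m/s anywhere, or over 0.38 m/s in the top 100 mm of its gutter) (linear speed of pale_ball above 0.8 m/s or (linear speed of pale_ball above 0.38 m/s and x of pale_ball_center in the frame of deck above -0.1 m)).
It fails at once if the pale ball is gripped or rammed (fingers on it with more than 25 N) (contact force between the fingers and pale_ball above 25 N).
It fails at once if the dark ball is moved by more than 15 mm (distance of dark_ball_center from where it was at the start of the episode above 0.015 m).
It fails at once if another thing on the bench is moved by more than 20 mm (distance of any of glue_bottle, tape_measure, caliper, screwdriver, cut_ring, cut_cross from where it was at the start of the episode above 0.02 m).
It also fails if it takes over 42 s, if anything falls off the work surface, if the arm or the gripper's body presses on something with over 40 N, if the wrist force passes 120 N, or if a joint passes its speed limit or range.

ROBOT

A 7-joint arm with a two-finger parallel gripper is mounted at the origin on the work surface. World frame = base frame: x ahead of the robot, y to its left, z up, the work surface at z = 0. Lengths are in m, angles in rad, forces in N, time in s.
With the tool pointing down it reaches from about 0.425 to 0.925 m from the base axis. Payload 6.8 kg.
Tool frame: the origin (TCP) lies on the mounting face of the last link; the fingertips stand 173 mm ahead of it and the grasp point (between the pads) lies 155 mm ahead of it (grip_point_offset is the distance from the TCP to the grasp point, in m); x points along the fingers, z is the direction in which the jaws open and shut, and the axes are right-handed (so a half turn about x gives the same grasp; the last joint's range is limited). The gripper opens to 85 mm and grips with 20 to 120 N. Pads are 22 mm wide; open, the fingers measure 114 mm over their backs; the gripper's body (76 mm by 85 mm) begins 54 mm behind the grasp point. The pads swing forward as they close: fully open they stand 13 mm farther back than shut.
Start: joints at [-1.381, 0.477, 0.022, 1.555, -0.011, 1.109, -0.083], TCP at [0.198, 0.645, 0.405] pointing down, gripper open.
Joint ranges: [-2.96, 2.96], [-0.34, 2.1], [-1.41, 1.46], [0.24, 2.44], [-1.37, 4.51], [0.17, 1.92], [-2.96, 2.96]. Speed limits (rad/s): [2.39, 2.39, 3.14, 3.14, 3.14, 3.14, 3.14].

INTERFACE

Orientations are given as a rotation vector (axis times angle).
In Python, from bench import * gives the robot as it stands. The module is installed in compiled form; this text tells all that it offers.
- The arm moves only by the tool servo_tool, never from a script. Its argument "motion" is a list of rows, each a list of 5 numbers: the shift along the tool's x, y, z in m, then the turn about the tool's x in degrees, then the gripper command: -1 is fully open, 1 is shut, values between are in proportion. In form: [[dx, dy, dz, turn, fingers], ...]. A call has 1 to 8 rows; each row is the pose to reach, as a shift and turn from the pose measured when the call began, along the tool's axes at that moment; what a row does not reach only later rows make up. A row lasts 1/10 s, in which the tool goes at most 50 mm and 8.59 degrees, less where a joint would pass 70% of its speed; a pose out of reach is approached as far as the arm can. A call with a gripper value outside its range is refused whole. The fingers move at their own pace and stop on an object; "force" is the grip in N (left out, the last holds). Time passes only in rows, so rows that repeat a pose let the fingers close. It gives the time, the measured TCP pose, the force and the opening at its end, in the units of the state.
- get_obs(): the state, without advancing time (a new reading comes with each control period).
- grab_frame(name): name is "scene" or "side" or "wrist"; returns the picture (420x560x3 uint8, red, green, blue); there is no depth.
- camera_params(name): a dict with "mtx" (3x3 intrinsics, pixels), "D" ([k1, k2, p1, p2, k3] as OpenCV has them; the pictures are not rectified), "world_to_cam" (4x4, takes a point from world to camera coordinates); the wrist camera has in their place "T_tool_cam" (4x4, takes a point from camera to tool coordinates, whose origin is the TCP and whose axes are the tool frame's). Camera axes: x right, y down, z forward; pixel columns grow to the right and rows downward; lengths in m; the calibration is good to about 2 mm. A picture is of the moment at which its call begins: read the wrist's pose just before it. camera_params takes no time and is no camera call.
- hand_in(): hands the job in, once; it reports no verdict.
The state is a dict: "clock": time; "joints": joint angles; "qvel": joint speeds; "tau": joint torques, N m; "tcp_pos": TCP position; "orientation": TCP orientation; "contact_force": force on the tool from outside, world axes, zero at the start; "moment": the same for the moment, N m; "grip_width": finger opening in m.
Only numpy, scipy, OpenCV 4.12 (cv2) and the standard library are available. Lean on these libraries where they do the work, as an engineer would, in place of code of your own. Each camera call takes 0.05 s, during which the arm holds its last target. There are 200 camera calls.

## Working session

There is one attempt and no reset: what is moved stays moved. The work goes in short steps, Python scripts to look and compute and a tool call to move; the robot and the scene stay as the last step left them, time stands still between calls to the robot, and variables do not carry over. Pictures are saved under pics/ and viewed, about 8 in all and at most 12, crops included, and the job is handed in when it is done.

Besides the shell and the picture viewer there is one more tool, called by a JSON object that holds its "method" and its "body". servo_tool: Moves the arm, as the interface text tells. Its arguments: {"type":"object","properties":{"motion":{"type":"array","items":{"type":"array","items":{"type":"number"}}},"force":{"type":"number"}},"required":["motion"]}

```bash
mkdir -p pics
python3 - <<'E'
from bench import *
import cv2,numpy as np
o=get_obs();print(o)
a=grab_frame("scene");b=grab_frame("side")
for n,f in(("scene",a),("side",b)):
    cv2.imwrite(f"pics/{n}0.png",f[:,:,::-1]);p=camera_params(n);print(n,p)
print(camera_params("wrist"))
E
```

```text
{'clock': 0.0, 'joints': array([-1.38110262,  0.47778223,  0.0223207 ,  1.5564349 , -0.01149487,
        1.10930726, -0.08311109]), 'qvel': array([-7.22463287e-04, -4.31859425e-04, -1.96956911e-05, -1.30105628e-03,
        6.35024049e-04, -4.09171057e-04,  6.64414711e-07]), 'tau': array([ 5.83587662e-04, -5.96438956e+01,  1.60837054e+00, -2.81191814e+01,
        1.25367130e-02,  9.35553282e-03, -1.84676901e-05]), 'tcp_pos': array([0.19795484, 0.64503426, 0.40374404]), 'orientation': array([-0.98827978,  1.33688121,  0.98633068]), 'contact_force': array([-0.29475159,  0.49792794,  0.47512618]), 'moment': array([-0.01828965, -0.02398778, -0.00869694]), 'grip_width': 0.08540956880742431}
scene {'mtx': array([[458.1918945 ,   0.        , 275.98158391],
       [  0.        , 458.1918945 , 205.21643837],
       [  0.        ,   0.        ,   1.        ]]), 'D': array([-0.02978758,  0.        ,  0.        ,  0.        ,  0.        ]), 'world_to_cam': array([[-6.65847703e-02,  9.97780083e-01, -1.17240873e-03,
         1.92768065e-01],
       [ 6.21425729e-01,  4.05501879e-02, -7.82422997e-01
[... 606 characters left out ...]
 0.64225592, -0.63926476,  0.78150382],
       [ 0.        ,  0.        ,  0.        ,  1.        ]])}
{'mtx': array([[297.01416535,   0.        , 279.44797787],
       [  0.        , 297.01416535, 208.83956803],
       [  0.        ,   0.        ,   1.        ]]), 'D': array([-0.04225752,  0.        ,  0.        ,  0.        ,  0.        ]), 'T_tool_cam': array([[ 1.14029030e-03, -2.78172404e-01,  9.60530486e-01,
         3.07803568e-02],
       [-5.65479013e-04, -9.60531136e-01, -2.78171921e-01,
         7.04950576e-02],
       [ 9.99999190e-01, -2.25963089e-04, -1.25258499e-03,
        -4.02402200e-04],
       [ 0.00000000e+00,  0.00000000e+00,  0.00000000e+00,
         1.00000000e+00]])}
```

View pics/scene0.png

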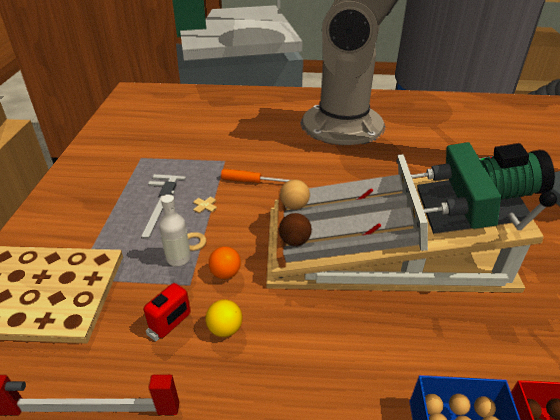

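View pics/side0.png

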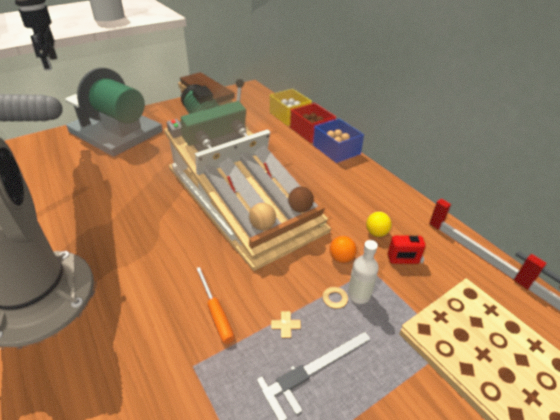

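The pale ball is at scene (294,195) and side (262,216). The dark ball is at scene (295,230) and side (301,200). The pale ball is in the gutter nearer the robot. The catches are red, at scene ~(366,195) and (373,229). Next I'll triangulate these.

```bash
cat > h.py <<'E'
from bench import *
import cv2,numpy as np
from scipy.spatial.transform import Rotation as R
def und(n,uv):
    p=camera_params(n);return cv2.undistortPoints(np.array([[uv]],float),p["mtx"],p["D"])[0,0],p
def tri(a,b):
    u,p=und("scene",a);v,q=und("side",b)
    X=cv2.triangulatePoints(p["world_to_cam"][:3],q["world_to_cam"][:3],u.reshape(2,1),v.reshape(2,1))[:,0];return X[:3]/X[3]
def proj(n,X):
    p=camera_params(n);W=p["world_to_cam"]
    return cv2.projectPoints(np.float64(X).reshape(-1,1,3),cv2.Rodrigues(W[:3,:3])[0],W[:3,3],p["mtx"],p["D"])[0].reshape(-1,2)
E
python3 - <<'E'
from h import *
o=get_obs();print(R.from_rotvec(o["orientation"]).as_matrix().round(3))
A={n:cv2.imread(f"pics/{n}0.png") for n in("scene","side")}
c={}
for n,pc,dc in(("scene",(294,195),(295,230)),("side",(262,216),(301,200))):
    im=A[n];hsv=cv2.cvtColor(im,cv2.COLOR_BGR2HSV)
    for nm,(x,y) in(("pale",pc),("dark",dc)):
        s=8;x0,y0=x-26,y-26
        g=cv2.resize(cv2.cvtColor(im,cv2.COLOR_BGR2GRAY)[y0:y0+52,x0:x0+52],None,fx=s,fy=s,interpolation=cv2.INTER_CUBIC)
        C=cv2.HoughCircles(g,cv2.HOUGH_GRADIENT_ALT,1.5,400,param1=150,param2=.5,minRadius=11*s,maxRadius=20*s)
        if C is not None:
            q=C[0,0];c[n,nm]=((q[0]+.5)/s-.5+x0,(q[1]+.5)/s-.5+y0);print(n,nm,c[n,nm],q[2]/s)
        else: print(n,nm,"none")
    m=cv2.inRange(hsv,(0,170,90),(6,255,255))|cv2.inRange(hsv,(172,170,90),(180,255,255))
    k,l,st,ce=cv2.connectedComponentsWithStats(m)
    for i in range(1,k):
        if st[i,4]>8: print(n,"red",st[i],ce[i].round(1))
for nm in("pale","dark"):
    if ("scene",nm) in c and ("side",nm) in c:
        X=tri(c["scene",nm],c["side",nm]);print(nm,X.round(4),proj("scene",X)-c["scene",nm],proj("side",X)-c["side",nm])
v=np.hstack([cv2.resize(A["scene"][150:290,255:455],(400,280),interpolation=2),cv2.resize(A["side"][110:265,165:335],(400,280+85),interpolation=2)[:280]])
cv2.imwrite("pics/crop.png",np.hstack([cv2.resize(A["scene"][150:290,255:455],None,fx=2,fy=2,interpolation=2),cv2.resize(A["side"][125:265,165:335],None,fx=2,fy=2,interpolation=2)]))
E
```

```text
[[-0.    -0.956  0.293]
 [-0.002  0.293  0.956]
 [-1.    -0.    -0.002]]
scene pale none
scene dark none
scene red [358 189  15  10  50] [365.7 193.7]
scene red [364 224  17  11  65] [372.9 229. ]
scene red [ 144  283   47   55 1297] [166.3 309.8]
scene red [  0 375  19  40 325] [  5.6 399.5]
scene red [149 374  29  41 837] [162.4 394. ]
scene red [518 380  42  40 926] [539.7 394.5]
side pale none
side dark none
side red [291 104  44  39 771] [307.8 120. ]
side red [430 199  20  30 332] [439.4 212.8]
side red [388 235  38  29 784] [405.3 248.9]
side red [515 255  31  34 544] [529.5 270.9]
```

View pics/crop.png

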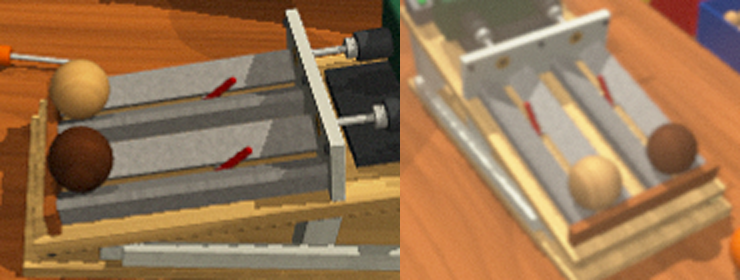

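The crop shows the pale ball at scene (294.7,194.5) and side (262.5,216). The dark ball is at scene (295.2,229.5) and side (301,198.5). The catch noses are at scene (372.5,189.5) and (380,224.5), and side (229,176.5) and (265.5,163).

Run:
```python
from h import *
P=[((294.7,194.5),(262.5,216)),((295.2,229.5),(301,198.5)),((372.5,189.5),(229,176.5)),((380,224.5),(265.5,163)),]
X=np.array([tri(*p) for p in P]);print(X.round(4))
for p,x in zip(P,X): print((proj("scene",x)[0]-p[0]).round(1),(proj("side",x)[0]-p[1]).round(1))
M=np.array([(-209,52,44.6),(-209,-52,44.6),(-60,52,30),(-60,-52,30)])/1e3
w=[3,3,1,1]
# yaw-only with tilt known
T=R.from_euler("y",-12,degrees=True)
Q=T.apply(M);w=np.array(w,float)[:,None]
qc=(Q*w).sum(0)/w.sum();xc=(X*w).sum(0)/w.sum()
a=(Q-qc)[:,:2];b=(X-xc)[:,:2]
yaw=np.arctan2((w[:,0]*(a[:,0]*b[:,1]-a[:,1]*b[:,0])).sum(),(w[:,0]*(a*b).sum(1)).sum())
D=R.from_euler("z",yaw)*T;t=xc-D.apply((M*w).sum(0)/w.sum())
print("yaw",np.degrees(yaw),"t",t.round(4),"res mm",((D.apply(M)+t-X)*1e3).round(1))
np.savez("deck.npz",D=D.as_matrix(),t=t)
for f in((0,52,65),(0,-52,65),(-241,52,28.6),(-241,-52,28.6)): 
    x=D.apply(np.array(f)/1e3)+t;print(f,x.round(4),proj("scene",x).round(1),proj("side",x).round(1))
o=get_obs();Rt=R.from_rotvec(o["orientation"]);
tool=Rt.as_matrix();print("tool y,z heading",np.degrees(np.arctan2(tool[1,1:],tool[0,1:])))
```

```text
[[ 0.4719 -0.125   0.0957]
 [ 0.5768 -0.1203  0.0965]
 [ 0.4672  0.0256  0.1106]
 [ 0.5708  0.0291  0.1107]]
[-0.3  0.2] [-0.2 -0.2]
[-0.2  0.1] [-0.1 -0.1]
[-0.7  0.7] [-0.5 -0.6]
[-0.6  0.6] [-0.4 -0.4]
yaw 92.19728211228211 t [0.5163 0.0912 0.0954] res mm [[ 0.5  0.7 -0.1]
 [-0.4 -0.1 -1. ]
 [-0.4 -1.2  1.7]
 [-0.1 -0.7  1.6]]
(0, 52, 65) [0.4648 0.0757 0.159 ] [[401.7 169.9]] [[216.8 149.2]]
(0, -52, 65) [0.5687 0.0797 0.159 ] [[413.  204.2]] [[253.9 137.1]]
(-241, 52, 28.6) [ 0.4736 -0.1523  0.0733] [[280.6 203.6]] [[269.4 230.5]]
(-241, -52, 28.6) [ 0.5775 -0.1483  0.0733] [[279.4 238.7]] [[307.6 212.9]]
tool y,z heading [162.94151185  72.94150285]
```

{"method": "servo_tool", "body": {"motion": [[-0.04,-0.02,-0.01,8,1],[-0.066,-0.06,-0.025,16,1],[-0.066,-0.11,-0.045,24,1],[-0.066,-0.16,-0.065,32,1],[-0.066,-0.21,-0.085,40,1],[-0.066,-0.26,-0.105,48,1],[-0.066,-0.31,-0.125,56,1],[-0.066,-0.36,-0.146,64,1]]}}

```text
clock: 0.9
tcp_pos: [0.4824, 0.4134, 0.4699]
orientation: [-0.12, 1.568, 0.117]
contact_force: [0.1, 0.4, 0.5]
grip_width: 0.0004
```

```bash
cat >> h.py <<'E'
def goal(f,turn=True):
    """f: tip centre target, deck frame mm -> tool-frame shift (m), turn deg (tool y to uphill)"""
    d=np.load("deck.npz");o=get_obs();T=R.from_rotvec(o["orientation"]).as_matrix()
    tip=o["tcp_pos"]+.173*T[:,0];g=d["D"]@(np.array(f)/1e3)+d["t"]
    y=d["D"][:,0];h=np.degrees(np.arctan2(y[1],y[0])-np.arctan2(T[1,1],T[0,1]))
    print("clock",o["clock"],"tip deck",((tip-d["t"])@d["D"]*1e3).round(1),"shift",(T.T@(g-tip)).round(4),"turn",round(-h,1),"F",o["contact_force"].round(1),"w",o["grip_width"].round(4),"tcp",o["tcp_pos"].round(3))
    return T.T@(g-tip)
E
python3 -c "
from h import *
goal((-280,52,150));goal((-280,52,45))"
```

```text
Traceback (most recent call last):
  File "h.py", line 17, in goal
    print("clock",o["clock"],"tip deck",((tip-d["t"])@d["D"]*1e3).round(1),"shift",(T.T@(g-tip)).round(4),"turn",round(-h,1),"F",o["contact_force"].round(1),"w",o["grip_width"].round(4),"tcp",o["tcp_pos"].round(3))
                                                                                                                                                                 ^^^^^^^^^^^^^^^^^^^^^
AttributeError: 'float' object has no attribute 'round'
```

```bash
sed -i 's/o\["grip_width"\].round(4)/o["grip_width"]/' h.py
python3 -c "
from h import *
goal((-280,52,150));goal((-280,52,45))"
```

```text
clock 0.9 tip deck [357.7  21.6 129.9] shift [ 0.1141 -0.6205 -0.1003] turn 6.4 F [0.1 0.4 0.5] w 0.0003558059327223016 tcp [0.482 0.413 0.47 ]
clock 0.9 tip deck [357.7  21.6 129.9] shift [ 0.2167 -0.5986 -0.0978] turn 6.4 F [0.1 0.4 0.5] w 0.0003558059327223016 tcp [0.482 0.413 0.47 ]
```

{"method": "servo_tool", "body": {"motion": [[0,-0.03,0,2,1],[0,-0.075,-0.01,4,1],[0,-0.125,-0.02,6.4,1],[0,-0.175,-0.03,6.4,1],[0,-0.225,-0.04,6.4,1],[0,-0.275,-0.05,6.4,1],[0,-0.325,-0.055,6.4,1],[0,-0.375,-0.06,6.4,1]]}}

```text
clock: 1.7
tcp_pos: [0.4784, 0.036, 0.4705]
orientation: [-0.032, 1.571, 0.03]
contact_force: [0.5, -0.6, -0.2]
grip_width: -0.0003
```

```bash
python3 -c "
from h import *
goal((-285,52,140));goal((-285,52,45))"
```

```text
clock 1.7 tip deck [-10.7  40.1 208.9] shift [ 0.1247 -0.2538 -0.012 ] turn 0.1 F [ 0.5 -0.6 -0.2] w -0.00025207826346910426 tcp [0.478 0.036 0.47 ]
clock 1.7 tip deck [-10.7  40.1 208.9] shift [ 0.2176 -0.234  -0.0119] turn 0.1 F [ 0.5 -0.6 -0.2] w -0.00025207826346910426 tcp [0.478 0.036 0.47 ]
```

{"method": "servo_tool", "body": {"motion": [[0,-0.05,-0.003,0,1],[0,-0.1,-0.006,0,1],[0,-0.15,-0.009,0,1],[0,-0.2,-0.012,0,1],[0.03,-0.245,-0.012,0,1],[0.075,-0.254,-0.012,0,1],[0.12,-0.254,-0.012,0,1],[0.125,-0.254,-0.012,0,1]]}}

```text
clock: 2.5
tcp_pos: [0.4741, -0.2177, 0.3411]
orientation: [-0.029, 1.581, 0.03]
contact_force: [-1.2, -0.1, -0.4]
grip_width: -0.0
```

```bash
python3 -c "
from h import *
goal((-275,52,45))
for n in('wrist','scene'): cv2.imwrite(f'pics/{n}1.png',grab_frame(n)[:,:,::-1])
a=cv2.imread('pics/wrist1.png')[:, :]; b=cv2.resize(cv2.imread('pics/scene1.png')[110:270,220:380],None,fx=2,fy=2)
a=cv2.resize(a,(427,320));cv2.imwrite('pics/c1.png',np.hstack([a,b]))
"
```

```text
clock 2.5 tip deck [-285.1   55.8  135. ] shift [0.0859 0.0285 0.0047] turn -0.0 F [-1.2 -0.1 -0.4] w -1.3485787646765868e-05 tcp [ 0.474 -0.218  0.341]
```

View pics/c1.png

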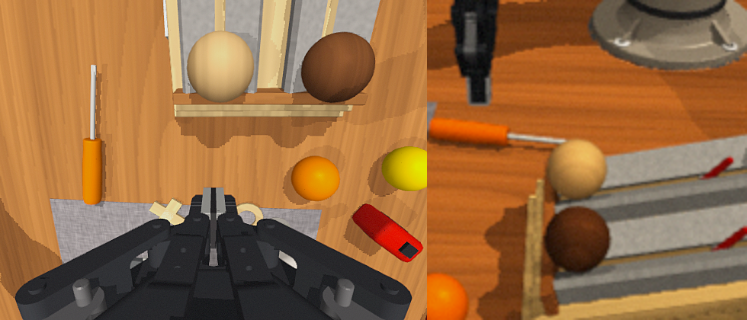

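Shut fingers hang behind the strip, in line with the pale ball (wrist crop ball ~(220,66), fingertip ~(213,195)). Nothing is in the way, so I'll descend behind the ball.

{"method": "servo_tool", "body": {"motion": [[0.03,0.005,0.0045,0,1],[0.06,0.012,0.0045,0,1],[0.08,0.02,0.0045,0,1],[0.086,0.026,0.0045,0,1],[0.086,0.026,0.0045,0,1],[0.086,0.026,0.0045,0,1]]}}

```text
clock: 3.2
tcp_pos: [0.4803, -0.1923, 0.2614]
orientation: [-0.033, 1.571, 0.03]
contact_force: [0.5, -0.3, 0.4]
grip_width: -0.0002
```

```bash
python3 -c "
from h import *
goal((-252,52,43));goal((-190,52,43))"
```

```text
clock 3.2 tip deck [-277.5   46.9   51.8] shift [ 0.0033  0.0268 -0.0051] turn 0.1 F [ 0.5 -0.3  0.4] w -0.0001712011911241629 tcp [ 0.48  -0.192  0.261]
clock 3.2 tip deck [-277.5   46.9   51.8] shift [-0.0097  0.0874 -0.005 ] turn 0.1 F [ 0.5 -0.3  0.4] w -0.0001712011911241629 tcp [ 0.48  -0.192  0.261]
```

{"method": "servo_tool", "body": {"motion": [[0.002,0.006,-0.003,0,1],[0.003,0.012,-0.005,0,1],[0.003,0.017,-0.005,0,1],[0.003,0.022,-0.005,0,1],[0.003,0.024,-0.005,0,1],[0.003,0.024,-0.005,0,1]]}}

```text
clock: 3.8
tcp_pos: [0.4744, -0.1681, 0.2583]
orientation: [-0.033, 1.571, 0.031]
contact_force: [-0.2, -0.5, 0.2]
grip_width: -0.0002
```

```bash
python3 -c "
from h import *
goal((-252,52,43));goal((-200,52,43))"
```

```text
clock 3.8 tip deck [-254.2   51.8   43.7] shift [ 0.0003  0.0023 -0.0002] turn 0.1 F [-0.2 -0.5  0.2] w -0.00021395204784403654 tcp [ 0.474 -0.168  0.258]
clock 3.8 tip deck [-254.2   51.8   43.7] shift [-0.0106  0.0532 -0.0001] turn 0.1 F [-0.2 -0.5  0.2] w -0.00021395204784403654 tcp [ 0.474 -0.168  0.258]
```

{"method": "servo_tool", "body": {"motion": [[-0.001,0.005,0,0,1],[-0.002,0.011,0,0,1],[-0.004,0.018,0,0,1],[-0.005,0.025,0,0,1],[-0.007,0.032,0,0,1],[-0.008,0.039,0,0,1],[-0.01,0.046,0,0,1],[-0.011,0.053,0,0,1]]}}

```text
clock: 4.6
tcp_pos: [0.4723, -0.1145, 0.2694]
orientation: [-0.033, 1.571, 0.031]
contact_force: [-0.2, -3.0, 1.4]
grip_width: 0.0
```

```bash
python3 -c "
from h import *
goal((-150,52,43))
cv2.imwrite('pics/w2.png',cv2.resize(grab_frame('wrist'),(427,320))[:,:,::-1])"
```

```text
clock 4.6 tip deck [-199.5   51.9   43.5] shift [-0.0099  0.0485 -0.    ] turn 0.1 F [-0.2 -3.   1.4] w 1.8974956087574388e-05 tcp [ 0.472 -0.114  0.269]
```

View pics/w2.png

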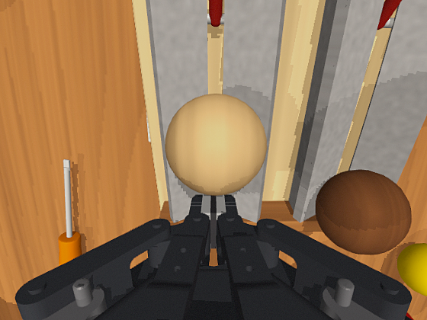

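The ball (crop centre ~(215,145)) is rolling centred ahead of the fingertips. The dark ball is untouched and the catch is straight ahead. I'll continue.

{"method": "servo_tool", "body": {"motion": [[-0.001,0.006,0,0,1],[-0.003,0.013,0,0,1],[-0.004,0.02,0,0,1],[-0.006,0.027,0,0,1],[-0.007,0.034,0,0,1],[-0.008,0.04,0,0,1],[-0.01,0.046,0,0,1],[-0.011,0.052,0,0,1]]}}

```text
clock: 5.45
tcp_pos: [0.4701, -0.0609, 0.2805]
orientation: [-0.033, 1.571, 0.033]
contact_force: [-0.3, -1.9, 2.7]
grip_width: -0.0005
```

```bash
python3 -c "
from h import *
goal((-105,52,43))"
```

```text
clock 5.45 tip deck [-144.5   52.1   43. ] shift [-0.0082  0.0386  0.0002] turn 0.2 F [-0.3 -1.9  2.7] w -0.0005415248228502505 tcp [ 0.47  -0.061  0.28 ]
```

{"method": "servo_tool", "body": {"motion": [[-0.001,0.005,0,0,1],[-0.002,0.01,0,0,1],[-0.003,0.015,0,0,1],[-0.004,0.02,0,0,1],[-0.005,0.025,0,0,1],[-0.006,0.03,0,0,1],[-0.007,0.034,0,0,1],[-0.008,0.038,0,0,1]]}}

```text
clock: 6.25
tcp_pos: [0.4684, -0.0224, 0.2885]
orientation: [-0.033, 1.572, 0.033]
contact_force: [0.4, -1.9, 2.0]
grip_width: 0.0001
```

```bash
python3 -c "
from h import *
goal((-75,52,43))"
```

```text
clock 6.25 tip deck [-105.1   52.3   42.8] shift [-0.0064  0.0294  0.0004] turn 0.2 F [ 0.4 -1.9  2. ] w 5.904669149589119e-05 tcp [ 0.468 -0.022  0.288]
```

{"method": "servo_tool", "body": {"motion": [[-0.001,0.004,0,0,1],[-0.002,0.008,0,0,1],[-0.0025,0.012,0,0,1],[-0.0035,0.016,0,0,1],[-0.0045,0.02,0,0,1],[-0.005,0.024,0,0,1],[-0.006,0.027,0,0,1],[-0.006,0.027,0,0,1]]}}

```text
clock: 7.05
tcp_pos: [0.4673, 0.0053, 0.2945]
orientation: [-0.034, 1.572, 0.034]
contact_force: [0.1, 0.2, 0.6]
grip_width: -0.0003
```

```bash
python3 -c "
from h import *
goal((-70,52,43))
cv2.imwrite('pics/w3.png',cv2.resize(np.hstack([grab_frame('wrist')[:250],np.pad(cv2.resize(grab_frame('scene')[130:250,320:460],None,fx=2,fy=2),((0,10),(0,0),(0,0)))]),None,fx=.9,fy=.9)[:,:,::-1])"
```

```text
clock 7.05 tip deck [-76.7  52.5  43. ] shift [-0.0014  0.0066  0.0005] turn 0.3 F [0.1 0.2 0.6] w -0.0002549364214267036 tcp [0.467 0.005 0.294]
```

View pics/w3.png

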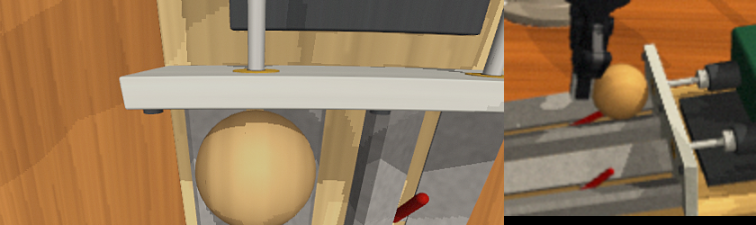

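The ball is close to the plate (left crop ~(257,165)) and the force is near zero, so the nose may already be behind it. I'll nudge it gently to the stop.

{"method": "servo_tool", "body": {"motion": [[-0.0005,0.002,0,0,1],[-0.001,0.004,0,0,1],[-0.001,0.005,0,0,1],[-0.001,0.005,0,0,1]]}}

```text
clock: 7.55
tcp_pos: [0.467, 0.0099, 0.2954]
orientation: [-0.034, 1.572, 0.034]
contact_force: [0.6, -2.9, 0.8]
grip_width: -0.0002
```

{"method": "servo_tool", "body": {"motion": [[0,0.001,0,0,1],[0,0.0015,0,0,1],[0,0.0015,0,0,1]]}}

```text
clock: 7.85
tcp_pos: [0.467, 0.0107, 0.2955]
orientation: [-0.034, 1.571, 0.032]
contact_force: [-0.3, -5.1, 1.9]
grip_width: -0.0004
```

Force is rising with little travel, so the ball is against the stop. I'll back off slowly, straight back along the slope, and look.

{"method": "servo_tool", "body": {"motion": [[0,-0.002,0,0,1],[0.0005,-0.004,0,0,1],[0.001,-0.006,0,0,1],[0.001,-0.009,0,0,1],[0,-0.013,0,0,1],[0,-0.017,0,0,1],[0,-0.021,0,0,1],[0,-0.025,0,0,1]]}}

```text
clock: 8.65
tcp_pos: [0.468, -0.0147, 0.2955]
orientation: [-0.033, 1.571, 0.032]
contact_force: [1.2, -0.4, -0.1]
grip_width: -0.0
```

```bash
python3 -c "
from h import *
goal((-150,52,120))
a=grab_frame('scene');b=grab_frame('side');w=grab_frame('wrist')
cv2.imwrite('pics/w4.png',np.hstack([cv2.resize(a[150:250,340:430],None,fx=3,fy=3),cv2.resize(b[120:220,190:290],None,fx=3,fy=3),cv2.resize(w[:300,180:380],None,fx=1,fy=1)])[:,:,::-1])"
```

```text
clock 8.65 tip deck [-96.2  52.4  48.2] shift [-0.059  -0.0676  0.0001] turn 0.2 F [ 1.2 -0.4 -0.1] w -6.340694200691601e-06 tcp [ 0.468 -0.015  0.296]
```

View pics/w4.png

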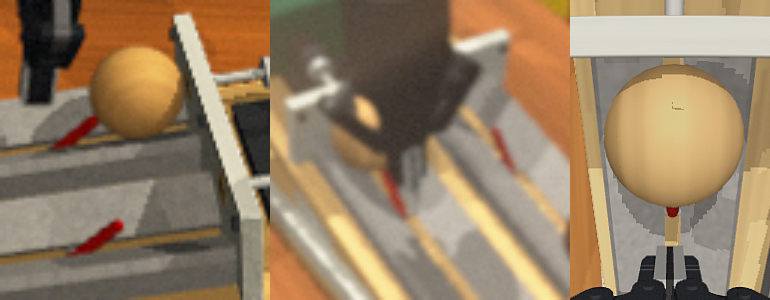

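The ball stays by the plate with the fingers clear, and the left catch shows the same slant as the right one. I'll retract upward and measure.

{"method": "servo_tool", "body": {"motion": [[0,-0.015,0,0,1],[-0.01,-0.03,0,0,1],[-0.04,-0.05,0,0,1],[-0.08,-0.075,0,0,1],[-0.12,-0.12,0,0,1],[-0.14,-0.16,0,0,1],[-0.14,-0.19,0,0,1],[-0.14,-0.2,0,0,1]]}}

```text
clock: 9.6
tcp_pos: [0.4753, -0.219, 0.4378]
orientation: [-0.03, 1.568, 0.025]
contact_force: [-0.9, 0.7, -0.8]
grip_width: -0.0002
```

```bash
python3 -c "
from h import *
goal((-150,52,120))
a=grab_frame('scene');b=grab_frame('side')
d=np.load('deck.npz')
for x in (-22,-30,-32.5,-40,-52):
  X=d['D']@np.array([x,52,44.6])/1e3+d['t'];print(x,proj('scene',X).round(1),proj('side',X).round(1))
cv2.imwrite('pics/w5.png',np.hstack([cv2.resize(a[150:250,340:440],None,fx=4,fy=4,interpolation=2),cv2.resize(b[130:230,190:290],None,fx=4,fy=4,interpolation=2)])[:,:,::-1])
cv2.imwrite('pics/s5.png',a[:,:,::-1])"
```

```text
clock 9.6 tip deck [-266.9   52.4  230. ] shift [ 0.0828  0.1375 -0.0002] turn -0.2 F [-0.9  0.7 -0.8] w -0.00017857988639288306 tcp [ 0.475 -0.219  0.438]
-22 [[390.5 180.4]] [[221.  161.1]]
-30 [[386.3 181. ]] [[222.6 163.2]]
-32.5 [[385.  181.2]] [[223.1 163.9]]
-40 [[381.1 181.8]] [[224.6 165.9]]
-52 [[374.8 182.8]] [[227.1 169.1]]
```

View pics/w5.png

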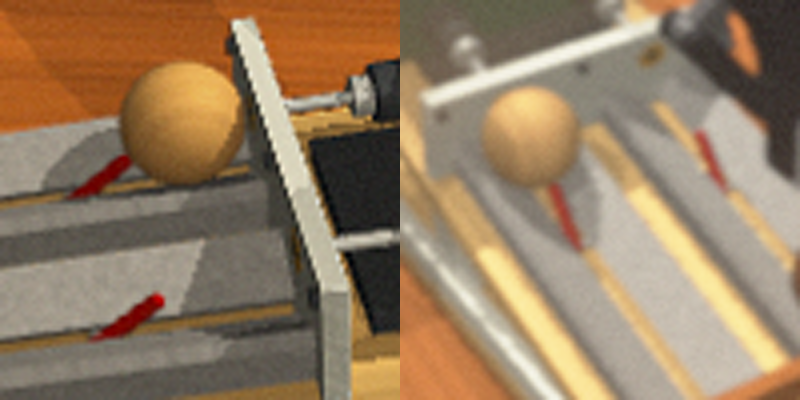

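View pics/s5.png

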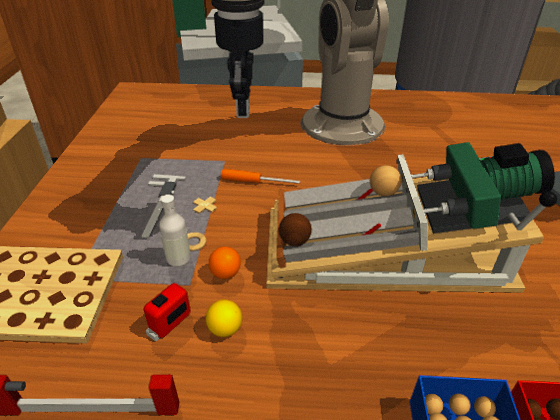

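The ball is at scene (385.4,180.6) and side (222.6,164.2), which puts it at x ≈ -32. The nose is up behind it, and the dark ball and the other things are where they were. Handing in.

```bash
python3 -c "
from bench import *
print(hand_in())"
```

```text
the job is handed in; nothing more can be done
None
```

I pushed the pale ball up the left gutter with the shut fingertips, over the red catch and against the stop plate. I then backed the fingers off, and the job was handed in at about 10 s on the clock; `hand_in()` gives no verdict.

- **Ball position:** with the arm well clear, the scene and side pictures both put the ball's centre about 32 mm from the stop face. That matches a ball resting on the nose (32.5 mm). It stayed by the plate from the moment I let go until the last pictures, about 1 s later.
- **Catches:** both look sprung up in the last pictures. I judged this by eye and did not measure their angles.
- **Force:** the highest I read was about 5 N, at the stop. I only had readings at the end of each move.
- **Other things:** the dark ball and the other bench items look unmoved in the last scene picture.

No check failed. The deck position fitted the measured points to within about 2 mm.

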